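# Bed a flat-sided wax ring tube in the V of a reaming stand and bolt it in

### The job

The green wax ring tube stands loose in the upright V-groove of the reaming stand with its flat side turned away. Keeping it standing on the plate, without lifting it, roll it round in the groove until its flat drops home flush against either face of the V, so that it cannot spin under the reamer; then push the bolt forward against the tube by its red ball handle and swing the handle fully down into its notch, so that the bolt stays locked.

Things in the scene. Friction and masses are not known exactly. Their poses are not given: they have to be found in the camera images.
- reaming_stand: Fixed stand: aluminium base plate 200 x 92 x 12 mm (x -85 to +115 mm), its underside at z = 0. +x is the way the bolt moves forward (roughly away from the robot), +y roughly to the robot's left, z up. Blue V block at its +x end, top at z = 58 mm; dark bolt housing x -68 to +8, y -22 to +22 mm, top at z = 54 mm, bolt axis at y = 0, z = 38 mm.
- v_bottom (a point): Bottom edge of the V at the plate (stand x = 88, y = 0, z = 12 mm), axes as the stand. The 90 degree V is upright and opens to -x; its two flat steel faces run 36 mm along (-1,+1) and (-1,-1) and up to z = 58 mm. The tube's axis is 26.9 mm before it (-x) with its round side on both faces; 22.6 mm before it and 4.2 mm to +y (left face) or -y (right face) with its flat bedded.
- wax_tube: Loose green wax ring tube, upright on the plate: 100 mm high, 38 mm diameter with one flat along its length, 13 mm from the axis, 27.7 mm wide; 16 mm bore, paler ends, about 100 g, slippery on the stand. Origin: on the axis at its underside; +x points out through the middle of the flat. It stands 54 mm proud of the V block and can be gripped there from above, any way round (32 to 38 mm wide).
- flat_mid (a point): Middle of the tube's flat, 50 mm above its lower end, 13 mm from its axis.
- seat_left (a point): Point on the V face on the left (+y of the stand), 19 mm from the bottom of the V and 62 mm above the bench, where flat_mid comes to lie when the flat is bedded on that face. Its +x axis points straight into the face: the tube's +x must point the same way.
- seat_right (a point): The same for the other face (-y of the stand): where flat_mid comes to lie when bedded there; +x points straight into that face.
- ball (a point): Centre of the red ball, 18 mm diameter, at the end of the bolt's handle: 48 mm from the bolt's axis, on an 8 mm stem. Upright it is 86 mm above the bench, down in the notch 53 mm.
- notch (a point): Fixed point on the bolt's axis, 38 mm above the bench, axes as the stand: the ball is in line with it along the stand's x when the bolt is at 0.0245 m. The notch opens to the stand's +y.
- bolt (a joint): Travel of the bolt towards the V: 0 fully back, 0.0262 m at its front stop. It slides with about 1.5 N. Its white tip is sprung (2 N per mm, 4.2 mm of give) and presses the bedded tube with about 6 N when locked; if the tube's round side is on the V the bolt stops 3 mm short of the notch.
- bolt_handle (a joint): Angle of the handle about the bolt's axis: 0 upright, 1.25 rad fully down, turning to the stand's +y (left); it stays where it is left. Its slot keeps it upright until the bolt is at 0.0245 m or further; once down in the notch it holds the bolt from springing back.

How it is judged (in metres and radians):
On the way, in this order (a step that is already met when the one before it is completed fails the run):
1. the flat is bedded against one face of the V (((distance between flat_mid and seat_left below 0.004 m and angle between the x axis of wax_tube and the x axis of seat_left, either way round below 0.09 rad) or (distance between flat_mid and seat_right below 0.004 m and angle between the x axis of wax_tube and the x axis of seat_right, either way round below 0.09 rad)) and angle between wax_tube's own z axis and vertical below 0.06 rad), for 0.2 s.
2. the bolt is forward and its handle is down in the notch (value of joint bolt above 0.023 m and value of joint bolt_handle above 1 rad), for 0.2 s.
At the end, for the whole second after the job is handed in: The tube stands upright (within 0.06 rad) and at rest with its flat bedded on the left or the right face of the V: flat_mid within 4 mm of that face's seat point and the flat within 0.09 rad of the face. The bolt is forward (joint over 0.023 m) and its handle is down in the notch (over 1.0 rad) (all of step 1 and all of step 2 and linear speed of wax_tube below 0.02 m/s); the robot touches nothing.
It fails at once if the tube is lifted more than 15 mm off the stand's plate, or out of it (z of wax_tube in the frame of reaming_stand above 0.027 m or z of wax_tube in the frame of reaming_stand below 0 m).
It also fails if it takes over 61 s, if anything falls off the work surface, if the arm or the gripper's body presses on something with over 40 N, if the wrist force passes 120 N, or if a joint passes its speed limit or range.

### The arm

A 6-joint arm with a two-finger parallel gripper is mounted at the origin on a cart in front of the work surface, level with it; the furniture and walls round the work are solid. World frame = base frame: x ahead of the robot, y to its left, z up, the work surface at z = 0. Lengths are in mm, angles in rad, forces in N, time in s.
With the tool pointing down it reaches from about 275 to 1000 mm from the base axis. Payload 8.4 kg.
Tool frame: the origin (TCP) lies midway between the tips of the shut fingers; the grasp point (between the pads) lies 19 mm behind it; z points along the fingers, y is the line along which they close (so a half turn about z gives the same grasp; the last joint's range is limited). The gripper opens to 85 mm and grips with 20 to 120 N. Pads are 22 mm wide; open, the fingers measure 114 mm over their backs; the gripper's body (76 mm by 85 mm) begins 54 mm behind the grasp point. The pads swing forward as they close: fully open they stand 13 mm farther back than shut.
Start: joints at [1.297, 0.353, 1.633, -0, 1.155, -0.002], TCP at [167.79, 602.059, 231.281] pointing down, gripper open.
Joint ranges: [-2.63, 2.63], [-0.92, 2.1], [0.06, 2.66], [-1.3, 4.44], [0, 2.69], [-3.02, 3.02]. Speed limits (rad/s): [2.22, 2.22, 2.79, 3.14, 3.14, 3.14].

### API

Orientations are given as [roll, pitch, yaw] about the fixed x, y, z axes, in that order (R = Rz(yaw) Ry(pitch) Rx(roll)).
In Python, from rig import r, imaging gives the robot as it stands. The module is installed in compiled form; this text tells all that it offers.
- The arm moves only by the tool arm_command, never from a script. Its argument "deltas" is a list of rows, each an object of numbers: "hand": the finger opening in mm, from 0 to 85.4; "tx", "ty", "tz": the shift along the tool's x, y, z in mm; "wx", "wy", "wz": the turn, a rotation vector about the tool's x, y, z in rad. A call has 1 to 8 rows; each row shifts and turns the commanded pose from where the row before left it, along the tool's axes as they then stand; what a row does not reach is not made up. A row lasts 1/8 s, in which the tool goes at most 62.5 mm and 10.7 degrees, less where a joint would pass 70% of its speed; a pose out of reach is approached as far as the arm can. A call with a gripper value outside its range is refused whole. The fingers move at their own pace and stop on an object; "squeeze" is the grip in N (left out, the last holds). Time passes only in rows, so rows that do not move let the fingers close. It gives the time, the measured TCP pose, the force, the opening and the grip force at its end, in the units of the state.
- r.sense(): the state, without advancing time (a new reading comes with each control period).
- imaging.grab_frame(name): name is "side" or "top" or "wrist"; returns a dict with "image" (384x512x3 uint8, red, green, blue), "mtx" (3x3 intrinsics, pixels), "world_to_cam" (4x4, takes a point from world to camera coordinates). Camera axes: x right, y up, looking along -z (the intrinsics and any distortion apply to the point x, -y, -z); pixel columns grow to the right and rows downward; lengths in mm; the calibration is good to about 2 mm. A picture is of the moment at which its call begins. There is no depth.
- r.sign_off(): hands the job in; it is judged then, once.
The state is a dict: "clock": time; "qpos": joint angles; "qvel": joint speeds; "joint_efforts": joint torques, N m; "eef_pos": TCP position; "tcp_rot": TCP orientation; "contact_force": force on the tool from outside, world axes, zero at the start; "wrist_torque": the same for the moment, N m; "opening": opening from 0.0 (shut) to 1.0 (fully open); "grasp_force": force on a finger pad.
Only numpy, scipy, OpenCV 4.12 (cv2) and the standard library are available. Lean on these libraries where they do the work, as an engineer would, in place of code of your own. Each camera call takes 0.05 s, during which the arm holds its last target. There are 200 camera calls.

## Working session

There is one attempt and no reset: what is moved stays moved. The work goes in short steps, Python scripts to look and compute and a tool call to move; the robot and the scene stay as the last step left them, time stands still between calls to the robot, and variables do not carry over. Pictures are saved under pics/ and viewed, at most 10 in all, crops included, and the job is handed in when it is done.

Besides the shell and the picture viewer there is one more tool, called after "Call:" by a JSON object that holds its "method" and its "body", one argument or row to a line. arm_command: Moves the arm, as the interface text tells. Its arguments: {"type":"object","properties":{"deltas":{"type":"array"},"squeeze":{"type":"number"}},"required":["deltas"]}

```bash
mkdir -p pics
cat > h.py <<'E'
import numpy as np, cv2
from rig import r, imaging
def ray(f,u,v):
    W=f["world_to_cam"];K=f["mtx"];R=W[:3,:3];t=W[:3,3]
    p=np.linalg.inv(K)@np.array([u,v,1.]); d=R.T@np.array([p[0],-p[1],-p[2]])
    return -R.T@t, d/np.linalg.norm(d)
def plane(f,u,v,z):
    c,d=ray(f,u,v); return c+d*(z-c[2])/d[2]
def proj(f,P):
    W=f["world_to_cam"];q=W[:3,:3]@np.array(P,float)+W[:3,3]; k=f["mtx"]@np.array([q[0],-q[1],-q[2]]); return k[:2]/k[2]
def cross(a,b):
    (c1,d1),(c2,d2)=a,b
    A=np.stack([d1,-d2],1); s=np.linalg.lstsq(A,c2-c1,rcond=None)[0]
    p,q=c1+s[0]*d1,c2+s[1]*d2; return (p+q)/2,np.linalg.norm(p-q)
def save(n,im): cv2.imwrite("pics/"+n+".png",im[...,::-1])
E
python3 - <<'E'
from h import *
fs={n:imaging.grab_frame(n) for n in("side","top","wrist")}
import pickle;pickle.dump(fs,open("f0.pkl","wb"))
for n,f in fs.items():
    print(n,ray(f,256,192),f["mtx"][0,0])
save("a",cv2.resize(np.vstack([np.hstack([fs["side"]["image"],fs["top"]["image"]])]),(800,300)))
save("top0",cv2.resize(fs["top"]["image"],(800,600)))
print(r.sense())
E
```

```text
side (array([162.3119032 ,  46.53286092, 811.85333206]), array([ 0.47390905, -0.20840244, -0.8555575 ])) 372.02876110626636
top (array([ 479.43924274, -120.67803207,  920.62695918]), array([ 0.13438046, -0.0292584 , -0.99049777])) 395.1724647349211
wrist (array([ 91.62217271, 623.86136508, 373.27904401]), array([ 0.3013689 , -0.08285956, -0.94990056])) 308.7494228308459
{'clock': 0.15, 'qpos': array([ 1.29660212e+00,  3.53523413e-01,  1.63395130e+00, -2.05352697e-05,
        1.15519994e+00, -2.39633369e-03]), 'qvel': array([ 0.00126788, -0.00221523, -0.00256182, -0.00151326,  0.00205203,
       -0.00033826]), 'joint_efforts': array([ 5.58385636e-04, -6.05632925e+01, -3.42339098e+01,  1.34822885e-04,
        6.15364188e-03, -2.04450430e-07]), 'eef_pos': array([167.69655742, 601.7091681 , 230.71781648]), 'tcp_rot': array([-3.14051061e+00,  1.61853394e-05,  2.86980309e+00]), 'contact_force': array([-0.2831652 ,  0.10610847, -0.13071838]), 'wrist_torque': array([ 0.03180084, -0.00571157,  0.00681232]), 'grasp_force': 0.0, 'opening': 1.0010786376242211}
```

View pics/a.png

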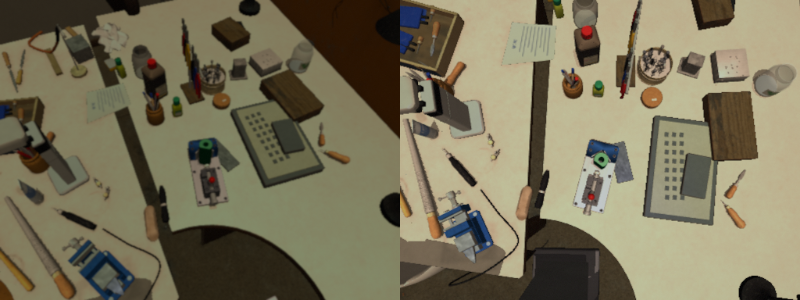

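View pics/top0.png

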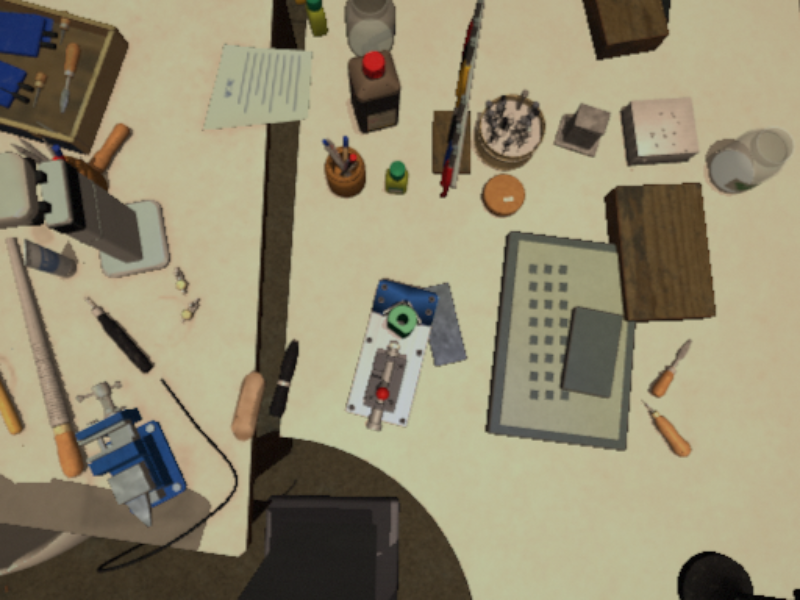

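The stand sits in the top view around 800-px (392,355), with the green tube at (402,319), the red ball at (382,394) and blue V block at the far end. Next I zoom in on both views and find colour blobs.

Run:
```python
from h import *
import pickle;fs=pickle.load(open("f0.pkl","rb"))
t=fs["top"]["image"][170:280,210:310]; s=fs["side"]["image"][165:270,220:320]
save("zoom",np.hstack([cv2.resize(t,(400,440),interpolation=cv2.INTER_CUBIC),cv2.resize(s,(400,440),interpolation=cv2.INTER_CUBIC)]))
b={}
for n,(x0,x1,y0,y1) in {"top":(210,310,170,280),"side":(220,320,165,270)}.items():
    f=fs[n];h=cv2.cvtColor(f["image"],cv2.COLOR_RGB2HSV)
    m0=np.zeros(h.shape[:2],np.uint8);m0[y0:y1,x0:x1]=255
    for c,lo,hi in [("red",(0,150,60),(6,255,255)),("green",(60,80,40),(90,255,255)),("blue",(100,100,20),(125,255,255))]:
        m=cv2.inRange(h,lo,hi)&m0
        k,l,st,ce=cv2.connectedComponentsWithStats(m)
        i=1+np.argmax(st[1:,4]);b[n,c]=ce[i];print(n,c,st[i],ce[i])
    print(plane(f,*b[n,"red"],86),plane(f,*b[n,"green"],100))
print(cross(ray(fs["top"],*b["top","red"]),ray(fs["side"],*b["side","red"])))
```

```text
top red [241 248   8   8  52] [244.46153846 251.38461538]
top green [249 205  15   9  31] [256.5483871  210.09677419]
top blue [239 179  42  29 555] [259.48648649 191.06126126]
[ 466.88363855 -123.85638823   86.        ] [ 552.75720127 -146.86299875  100.        ]
side red [267 226   9   8  53] [271.01886792 229.66037736]
side green [255 178  18  13 173] [263.24855491 184.24855491]
side blue [242 180  13  24 200] [247.445 190.315]
[ 464.80948708 -122.93656495   86.        ] [ 569.12787353 -150.04538893  100.        ]
(array([ 466.77598379, -123.94549071,   81.37170234]), np.float64(0.16192037554429708))
```

View pics/zoom.png

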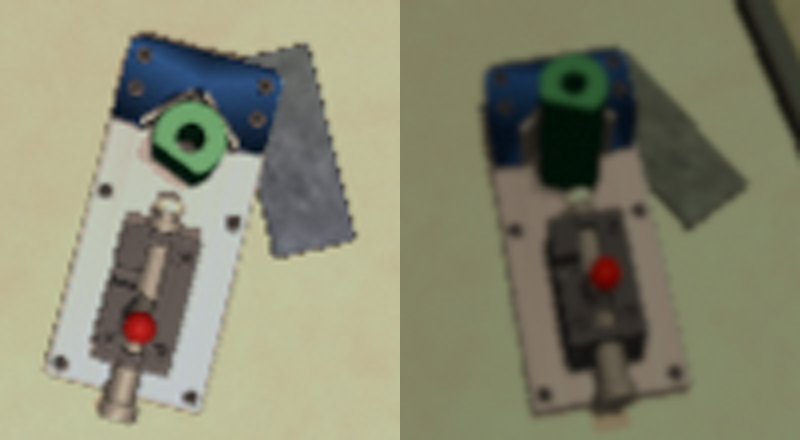

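The zoom shows the tube with its bore centre at top-crop (190,140), its flat's dark chord facing lower left, so towards the bolt and slightly left. The ball (139,328) is upright and the bolt is back. I'll measure the stand pose from plate corners and the flat roughly, then move the wrist camera closer.

Run:
```python
from h import *
import pickle;fs=pickle.load(open("f0.pkl","rb"));f=fs["top"]
P=lambda u,v,z:plane(f,210+u/4-.4,170+v/4-.4,z)
bl,br=P(45,372,12),P(200,412,12); tl,tr=P(137,33,58),P(282,73,58)
print(bl,br,np.linalg.norm(bl-br),tl,tr,np.linalg.norm(tl-tr))
for a,b in((bl,tl),(br,tr)): d=b-a;print(np.degrees(np.arctan2(d[1],d[0])),np.hypot(*d[:2]))
for a,b in((bl,br),(tl,tr)): d=a-b;print(np.degrees(np.arctan2(d[1],d[0]))-90)
print("bore",P(190,137,112),"flat ends",P(153,147,112),P(192,176,112))
# wrist pose relation
w=fs["wrist"];s=r.sense();print(ray(w,256,192),s["eef_pos"],s["tcp_rot"])
yaw=s["tcp_rot"][2];R=np.array([[np.cos(yaw),np.sin(yaw),0],[np.sin(yaw),-np.cos(yaw),0],[0,0,-1]])
print("target (530,-60,300) in tool:",R.T@(np.array([520,-140,300])-s["eef_pos"]))
```

```text
[439.47993869 -71.3415358   12.        ] [ 419.08121105 -159.5311047    12.        ] 90.5179990545588 [ 627.37421125 -118.60587546   58.        ] [ 607.07622504 -199.22835792   58.        ] 83.13839619395763
-14.119664126807997 193.74771086148064
-11.92348608461007 192.14056624485957
-13.023782872486507
-14.131426989689913
bore [ 564.60293087 -147.34622753  112.        ] flat ends [ 558.9701666  -128.44002765  112.        ] [ 544.53194932 -148.7880687   112.        ]
(array([ 91.62217271, 623.86136508, 373.27904401]), array([ 0.3013689 , -0.08285956, -0.94990056])) [167.69655742 601.7091681  230.71781648] [-3.14051061e+00  1.61853394e-05  2.86980309e+00]
target (530,-60,300) in tool: [-538.48717874 -619.90464107  -69.28218352]
```

Call:
{"method": "arm_command", "body": {
  "deltas": [
    {"tx": -34,"ty": -39,"tz": -9},
    {"tx": -34,"ty": -39,"tz": -9},
    {"tx": -34,"ty": -39,"tz": -9},
    {"tx": -34,"ty": -39,"tz": -9},
    {"tx": -34,"ty": -39,"tz": -9},
    {"tx": -34,"ty": -39,"tz": -9},
    {"tx": -34,"ty": -39,"tz": -9},
    {"tx": -34,"ty": -39,"tz": -9}
  ]
}}

```text
schema error: expected keys hand, tx, ty, tz, wx, wy, wz
```

Call:
{"method": "arm_command", "body": {
  "deltas": [
    {"tx": -34,"ty": -39},
    {"tx": -34,"ty": -39},
    {"tx": -34,"ty": -39},
    {"tx": -34,"ty": -39},
    {"tx": -34,"ty": -39},
    {"tx": -34,"ty": -39},
    {"tx": -34,"ty": -39},
    {"tx": -34,"ty": -39}
  ]
}}

```text
schema error: expected keys hand, tx, ty, tz, wx, wy, wz
```

Call:
{"method": "arm_command", "body": {
  "deltas": [
    {"wz": 0.17},
    {"wz": 0.17},
    {"wz": 0.17},
    {"wz": 0.17},
    {"wz": 0.17},
    {"wz": 0.17},
    {"wz": 0.17},
    {"wz": 0.17}
  ]
}}

```text
schema error: expected keys hand, tx, ty, tz, wx, wy, wz
```

Call:
{"method": "arm_command", "body": {
  "deltas": [
    {"wz": 0.17},
    {"wz": 0.17},
    {"wz": 0.17},
    {"wz": 0.05},
    {}
  ]
}}

```text
schema error: expected keys hand, tx, ty, tz, wx, wy, wz
```

All keys are needed in every row.

Call:
{"method": "arm_command", "body": {
  "deltas": [
    {"hand": 85,"tx": -34,"ty": -39,"tz": -9,"wx": 0,"wy": 0,"wz": 0},
    {"hand": 85,"tx": -34,"ty": -39,"tz": -9,"wx": 0,"wy": 0,"wz": 0},
    {"hand": 85,"tx": -34,"ty": -39,"tz": -9,"wx": 0,"wy": 0,"wz": 0},
    {"hand": 85,"tx": -34,"ty": -39,"tz": -9,"wx": 0,"wy": 0,"wz": 0},
    {"hand": 85,"tx": -34,"ty": -39,"tz": -9,"wx": 0,"wy": 0,"wz": 0},
    {"hand": 85,"tx": -34,"ty": -39,"tz": -9,"wx": 0,"wy": 0,"wz": 0},
    {"hand": 85,"tx": -34,"ty": -39,"tz": -9,"wx": 0,"wy": 0,"wz": 0},
    {"hand": 85,"tx": -34,"ty": -39,"tz": -9,"wx": 0,"wy": 0,"wz": 0}
  ]
}}

```text
clock: 1.15
eef_pos: [346.4, 226.9, 303.6]
tcp_rot: [3.141, 0.0, 2.87]
contact_force: [1.6, 0.3, 0.1]
opening: 0.996
grasp_force: 0.0
```

Call:
{"method": "arm_command", "body": {
  "deltas": [
    {"hand": 85,"tx": -34,"ty": -39,"tz": 0,"wx": 0,"wy": 0,"wz": 0},
    {"hand": 85,"tx": -34,"ty": -39,"tz": 0,"wx": 0,"wy": 0,"wz": 0},
    {"hand": 85,"tx": -34,"ty": -39,"tz": 0,"wx": 0,"wy": 0,"wz": 0},
    {"hand": 85,"tx": -34,"ty": -39,"tz": 0,"wx": 0,"wy": 0,"wz": 0},
    {"hand": 85,"tx": -34,"ty": -39,"tz": 0,"wx": 0,"wy": 0,"wz": 0},
    {"hand": 85,"tx": -34,"ty": -39,"tz": 0,"wx": 0,"wy": 0,"wz": 0},
    {"hand": 85,"tx": -34,"ty": -39,"tz": 0,"wx": 0,"wy": 0,"wz": 0},
    {"hand": 85,"tx": -34,"ty": -39,"tz": 0,"wx": 0,"wy": 0,"wz": 0}
  ]
}}

```text
clock: 2.15
eef_pos: [524.7, -146.8, 303.1]
tcp_rot: [3.141, -0.0, 2.87]
contact_force: [0.4, 0.4, 0.5]
opening: 0.995
grasp_force: 0.0
```

Call:
{"method": "arm_command", "body": {
  "deltas": [
    {"hand": 85,"tx": 0,"ty": 0,"tz": 0,"wx": 0,"wy": 0,"wz": 0.17},
    {"hand": 85,"tx": 0,"ty": 0,"tz": 0,"wx": 0,"wy": 0,"wz": 0.17},
    {"hand": 85,"tx": 0,"ty": 0,"tz": 0,"wx": 0,"wy": 0,"wz": 0.17},
    {"hand": 85,"tx": 0,"ty": 0,"tz": 0,"wx": 0,"wy": 0,"wz": 0.17},
    {"hand": 85,"tx": 0,"ty": 0,"tz": 0,"wx": 0,"wy": 0,"wz": 0.17},
    {"hand": 85,"tx": 0,"ty": 0,"tz": 0,"wx": 0,"wy": 0,"wz": 0.17},
    {"hand": 85,"tx": 0,"ty": 0,"tz": 0,"wx": 0,"wy": 0,"wz": 0.17},
    {"hand": 85,"tx": 0,"ty": 0,"tz": 0,"wx": 0,"wy": 0,"wz": 0.17}
  ]
}}

```text
clock: 3.15
eef_pos: [524.1, -145.0, 303.0]
tcp_rot: [-3.141, -0.0, 1.504]
contact_force: [0.1, 0.3, -0.1]
opening: 0.995
grasp_force: 0.0
```

Call:
{"method": "arm_command", "body": {
  "deltas": [
    {"hand": 85,"tx": 0,"ty": 0,"tz": 0,"wx": 0,"wy": 0,"wz": 0.17},
    {"hand": 85,"tx": 0,"ty": 0,"tz": 0,"wx": 0,"wy": 0,"wz": 0.17},
    {"hand": 85,"tx": 0,"ty": 0,"tz": 0,"wx": 0,"wy": 0,"wz": 0.17},
    {"hand": 85,"tx": 0,"ty": 0,"tz": 0,"wx": 0,"wy": 0,"wz": 0.05},
    {"hand": 85,"tx": 0,"ty": 0,"tz": 0,"wx": 0,"wy": 0,"wz": 0}
  ]
}}

```text
clock: 3.78
eef_pos: [524.1, -145.1, 303.1]
tcp_rot: [-3.141, 0.0, 0.95]
contact_force: [-0.4, 0.2, 0.1]
opening: 0.997
grasp_force: 0.0
```

Run:
```python
from h import *
import pickle
w=imaging.grab_frame("wrist");pickle.dump(w,open("w1.pkl","wb"))
s=r.sense();print(s["eef_pos"],s["tcp_rot"],s["qpos"],proj(w,(564,-147,112)))
save("w1",cv2.resize(w["image"],(800,600),interpolation=cv2.INTER_CUBIC))
```

```text
[ 524.15052396 -145.06057755  303.12053122] [-3.14127609e+00  1.27828271e-04  9.51031253e-01] [-2.72746040e-01  1.62861006e-01  1.72293133e+00 -1.31946165e-05
  1.25614148e+00  3.47023140e-01] [286.45019954 147.17230198]
```

View pics/w1.png

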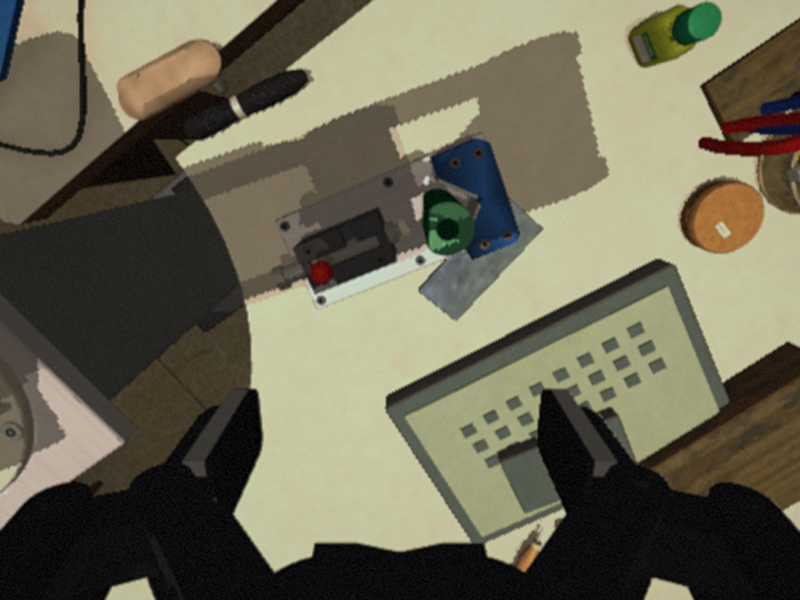

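The wrist view shows the tube top at 800-px (447,228), the ball at (321,271), the plate corners at (278,222) and (318,307). I zoom on the tube for the flat's angle.

Run:
```python
from h import *
import pickle
w=pickle.load(open("w1.pkl","rb"));im=w["image"]
c=im[85:205,170:345]
g=np.clip(c.astype(float)*1.8,0,255).astype(np.uint8)
save("w1z",cv2.resize(g,None,fx=4.5,fy=4.5,interpolation=cv2.INTER_CUBIC)[:600,:800])
h=cv2.cvtColor(im,cv2.COLOR_RGB2HSV)
m=cv2.inRange(h,(60,60,75),(95,255,255));m[:,:265]=0;m[:,315:]=0
k,l,st,ce=cv2.connectedComponentsWithStats(m);i=1+np.argmax(st[1:,4]);print(st[i],ce[i])
cn=max(cv2.findContours((l==i).astype(np.uint8),cv2.RETR_EXTERNAL,cv2.CHAIN_APPROX_NONE)[0],key=len)[:,0]
P=np.array([plane(w,u,v,112)[:2] for u,v in cn]);P=cv2.convexHull(P.astype(np.float32))[:,0]
from scipy.optimize import least_squares
def res(p):
    d=P-p[:2];rad=np.hypot(*d.T);n=np.array([np.cos(p[2]),np.sin(p[2])])
    return np.maximum(rad-19.,d@n-13.)
best=min((least_squares(res,[*P.mean(0),a],loss="soft_l1") for a in np.radians([110,150,190])),key=lambda q:q.cost)
print(best.x[:2],np.degrees(best.x[2]),best.cost,np.abs(best.fun).max())
h[...];mr=cv2.inRange(h,(0,150,60),(6,255,255));mr[:140]=0;mr[200:]=0;mr[:,:190]=0;mr[:,225:]=0
q=cv2.moments(mr);u,v=q["m10"]/q["m00"],q["m01"]/q["m00"];print("ball",u,v,plane(w,u,v,86))
f=pickle.load(open("f0.pkl","rb"))
print(cross(ray(w,u,v),ray(f["top"],244.46,251.38)))
```

```text
[276 130  24  11 182] [288.11538462 134.67582418]
[ 567.80708098 -147.58246626] 12.50604402400205 21.72419703612627 7.686423812948058
ball 205.17532467532467 173.86363636363637 [ 465.89055114 -122.19637527   86.        ]
(array([ 466.54237331, -122.96481152,   86.97795217]), np.float64(1.9138561668040688))
```

View pics/w1z.png

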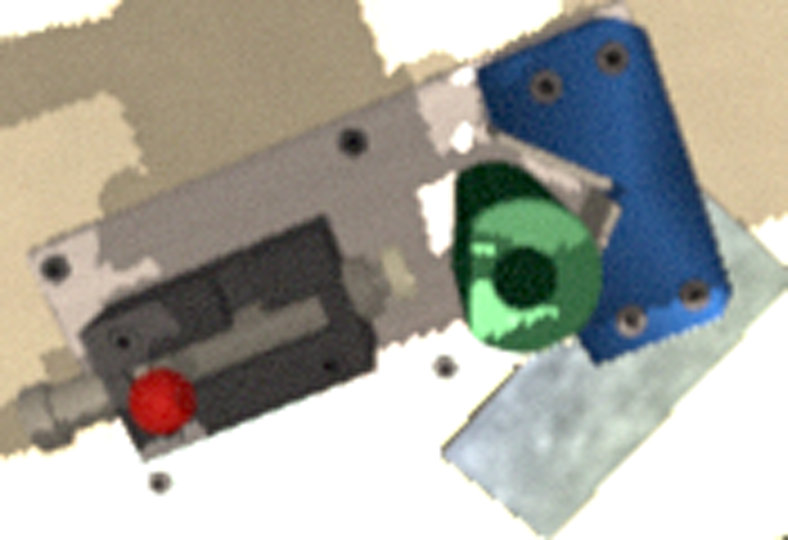

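Run:
```python
from h import *
import pickle
w=pickle.load(open("w1.pkl","rb"))
P=lambda x,y,z:plane(w,170+(x+.5)/4.5-.5,85+(y+.5)/4.5-.5,z)[:2]
print("bore",P(525,276,112))
A,B=P(487,212,112),P(470,322,112);d=A-B;print(A,B,np.hypot(*d),"flat normal deg",np.degrees(np.arctan2(d[1],d[0]))+90, "dist", abs(np.cross(d,P(525,276,112)-A))/np.hypot(*d))
C=[P(*p,112) for p in((535,197),(600,265),(520,352),(575,215),(575,335))];print([np.round(np.hypot(*(c-P(525,276,112))),1) for c in C])
print("plate screws L far/near, R", P(352,141,12),P(54,268,12),P(445,366,12),P(160,482,12))
for a,b in(((352,141),(54,268)),((445,366),(160,482))):
    d=P(*a,12)-P(*b,12);print(np.degrees(np.arctan2(d[1],d[0])),np.hypot(*d))
for a,b in(((546,86),(631,319)),((613,58),(694,293))):
    d=P(*a,58)-P(*b,58);print("V screws",P(*a,58),P(*b,58),np.degrees(np.arctan2(d[1],d[0]))-90)
```

```text
bore [ 564.59315569 -145.77728071]
[ 565.74835965 -127.81986199] [ 547.42927422 -147.33960001] 26.769554782825193 flat normal deg 136.81742576008932 dist 11.446369265785208
[np.float64(18.9), np.float64(18.2), np.float64(18.7), np.float64(18.5), np.float64(19.2)]
plate screws L far/near, R [ 542.81430228 -100.69521368] [444.18020972 -77.76749833] [ 525.76713883 -174.74887706] [ 427.25405445 -152.34331424]
-13.08613642977139 101.2638353381648
-12.813239068144552 101.02889209980623
V screws [ 596.6748197  -117.14001848] [ 581.14381447 -184.07663763] -13.062939692730964
V screws [ 615.20816581 -121.54303143] [ 599.53418424 -188.11449613] -13.248762485064432<stdin>:6: DeprecationWarning: Arrays of 2-dimensional vectors are deprecated. Use arrays of 3-dimensional vectors instead. (deprecated in NumPy 2.0)
```

Call:
{"method": "arm_command", "body": {
  "deltas": [
    {"hand": 85,"tx": 0,"ty": 0,"tz": 0,"wx": 0,"wy": 0,"wz": 0.078},
    {"hand": 85,"tx": 25,"ty": 32,"tz": 0,"wx": 0,"wy": 0,"wz": 0},
    {"hand": 85,"tx": 0,"ty": 0,"tz": 40,"wx": 0,"wy": 0,"wz": 0},
    {"hand": 85,"tx": 0,"ty": 0,"tz": 40,"wx": 0,"wy": 0,"wz": 0},
    {"hand": 85,"tx": 0,"ty": 0,"tz": 40,"wx": 0,"wy": 0,"wz": 0},
    {"hand": 85,"tx": 0,"ty": 0,"tz": 40,"wx": 0,"wy": 0,"wz": 0},
    {"hand": 85,"tx": 0,"ty": 0,"tz": 0,"wx": 0,"wy": 0,"wz": 0}
  ]
}}

```text
clock: 4.7
eef_pos: [562.7, -145.9, 140.6]
tcp_rot: [-3.136, 0.003, 0.873]
contact_force: [-0.6, -0.2, -0.2]
opening: 1.0
grasp_force: 0.0
```

Run:
```python
from h import *
w=imaging.grab_frame("wrist");s=r.sense();print(s["eef_pos"],s["tcp_rot"])
g=np.clip(w["image"].astype(float)*1.5,0,255).astype(np.uint8)
for f in [w]:
    p=proj(f,(564.6,-146.6,112));cv2.circle(g,tuple(int(round(x)) for x in p),2,(255,0,0),1);print(p)
save("w2",cv2.resize(g,(800,600),interpolation=cv2.INTER_CUBIC))
import pickle;pickle.dump(w,open("w2.pkl","wb"))
```

```text
[ 564.23354555 -146.35537635  142.73423485] [-3.13932220e+00  1.07087936e-03  8.72572331e-01]
[258.97719673 228.14354864]
```

View pics/w2.png

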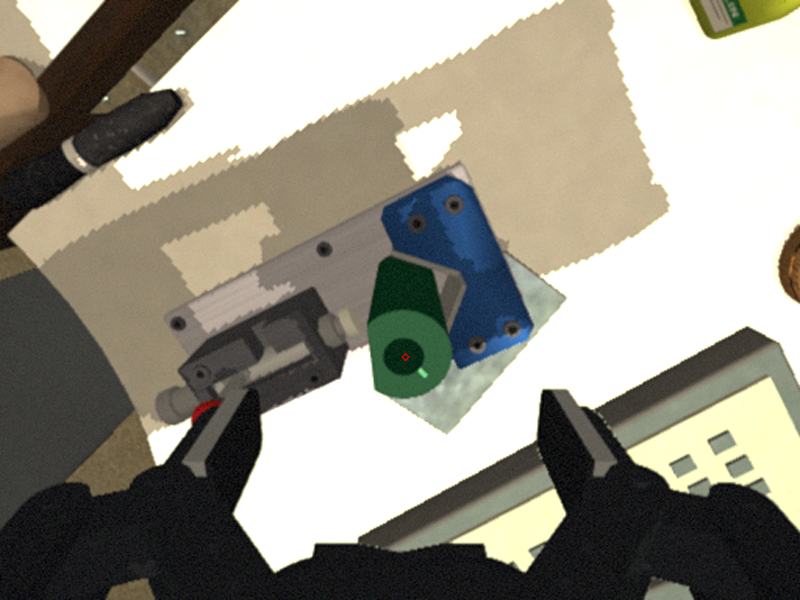

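The red marker lies on the bore (405,357), and the flat's edge (372,322)–(376,388) is nearly parallel to the pads. I descend and grip.

Call:
{"method": "arm_command", "body": {
  "deltas": [
    {"hand": 85,"tx": 0,"ty": 0,"tz": 30,"wx": 0,"wy": 0,"wz": 0},
    {"hand": 85,"tx": 0,"ty": 0,"tz": 25,"wx": 0,"wy": 0,"wz": 0},
    {"hand": 85,"tx": 0,"ty": 0,"tz": 15,"wx": 0,"wy": 0,"wz": 0},
    {"hand": 60,"tx": 0,"ty": 0,"tz": 0,"wx": 0,"wy": 0,"wz": 0},
    {"hand": 50,"tx": 0,"ty": 0,"tz": 0,"wx": 0,"wy": 0,"wz": 0},
    {"hand": 44,"tx": 0,"ty": 0,"tz": 0,"wx": 0,"wy": 0,"wz": 0},
    {"hand": 38,"tx": 0,"ty": 0,"tz": 0,"wx": 0,"wy": 0,"wz": 0},
    {"hand": 34,"tx": 0,"ty": 0,"tz": 0,"wx": 0,"wy": 0,"wz": 0}
  ],
  "squeeze": 20
}}

```text
clock: 5.75
eef_pos: [565.1, -146.6, 73.6]
tcp_rot: [3.141, -0.0, 0.872]
contact_force: [-0.5, -0.1, -0.1]
opening: 0.406
grasp_force: 0.2
```

Call:
{"method": "arm_command", "body": {
  "deltas": [
    {"hand": 30,"tx": 0,"ty": 0,"tz": 0,"wx": 0,"wy": 0,"wz": 0},
    {"hand": 28,"tx": 0,"ty": 0,"tz": 0,"wx": 0,"wy": 0,"wz": 0},
    {"hand": 28,"tx": 0,"ty": 0,"tz": 0,"wx": 0,"wy": 0,"wz": 0}
  ]
}}

```text
clock: 6.12
eef_pos: [565.1, -146.6, 73.5]
tcp_rot: [3.141, -0.0, 0.872]
contact_force: [0.6, 0.4, 4.0]
opening: 0.375
grasp_force: 23.2
```

Opening 32.0 mm: the flat lies on a pad. I pull back 6 mm from the V, then turn 108°.

Call:
{"method": "arm_command", "body": {
  "deltas": [
    {"hand": 28,"tx": -3.1,"ty": -5.7,"tz": 0,"wx": 0,"wy": 0,"wz": 0},
    {"hand": 28,"tx": 0,"ty": 0,"tz": 0,"wx": 0,"wy": 0,"wz": 0.135},
    {"hand": 28,"tx": 0,"ty": 0,"tz": 0,"wx": 0,"wy": 0,"wz": 0.135},
    {"hand": 28,"tx": 0,"ty": 0,"tz": 0,"wx": 0,"wy": 0,"wz": 0.135},
    {"hand": 28,"tx": 0,"ty": 0,"tz": 0,"wx": 0,"wy": 0,"wz": 0.135},
    {"hand": 28,"tx": 0,"ty": 0,"tz": 0,"wx": 0,"wy": 0,"wz": 0.135},
    {"hand": 28,"tx": 0,"ty": 0,"tz": 0,"wx": 0,"wy": 0,"wz": 0.135},
    {"hand": 28,"tx": 0,"ty": 0,"tz": 0,"wx": 0,"wy": 0,"wz": 0.135}
  ]
}}

```text
clock: 7.12
eef_pos: [558.1, -145.1, 73.5]
tcp_rot: [-3.142, 0.0, -0.078]
contact_force: [-1.2, 0.9, 5.9]
opening: 0.381
grasp_force: 23.5
```

Call:
{"method": "arm_command", "body": {
  "deltas": [
    {"hand": 28,"tx": 0,"ty": 0,"tz": 0,"wx": 0,"wy": 0,"wz": 0.135},
    {"hand": 28,"tx": 0,"ty": 0,"tz": 0,"wx": 0,"wy": 0,"wz": 0.135},
    {"hand": 28,"tx": 0,"ty": 0,"tz": 0,"wx": 0,"wy": 0,"wz": 0.135},
    {"hand": 28,"tx": 0,"ty": 0,"tz": 0,"wx": 0,"wy": 0,"wz": 0.135},
    {"hand": 28,"tx": 0,"ty": 0,"tz": 0,"wx": 0,"wy": 0,"wz": 0.135},
    {"hand": 28,"tx": 0,"ty": 0,"tz": 0,"wx": 0,"wy": 0,"wz": 0.135},
    {"hand": 28,"tx": 0,"ty": 0,"tz": 0,"wx": 0,"wy": 0,"wz": 0.13},
    {"hand": 28,"tx": 0,"ty": 0,"tz": 0,"wx": 0,"wy": 0,"wz": 0}
  ]
}}

```text
clock: 8.12
eef_pos: [558.3, -145.2, 73.5]
tcp_rot: [-3.141, -0.0, -1.015]
contact_force: [-0.3, 0.1, 5.6]
opening: 0.378
grasp_force: 23.3
```

Run:
```python
from h import *
s=r.sense();print(s["eef_pos"],s["tcp_rot"],s["qpos"],s["contact_force"],s["opening"]*85.4)
f=imaging.grab_frame("top");w=imaging.grab_frame("wrist");g=f["image"][170:280,210:310]
g=np.hstack([cv2.resize(g,(360,396),interpolation=cv2.INTER_CUBIC),cv2.resize(w["image"],(440,396))])
save("t3",np.clip(g*1.4,0,255).astype(np.uint8))
```

```text
[ 558.27403537 -145.16176139   73.51113747] [-3.14144925e+00 -9.40090872e-05 -1.01466806e+00] [-2.57009591e-01  4.73840938e-01  1.85808857e+00  5.46566777e-05
  8.09496310e-01  2.32841709e+00] [-0.25641604  0.07248827  5.60124151] 32.250843220296105
```

View pics/t3.png

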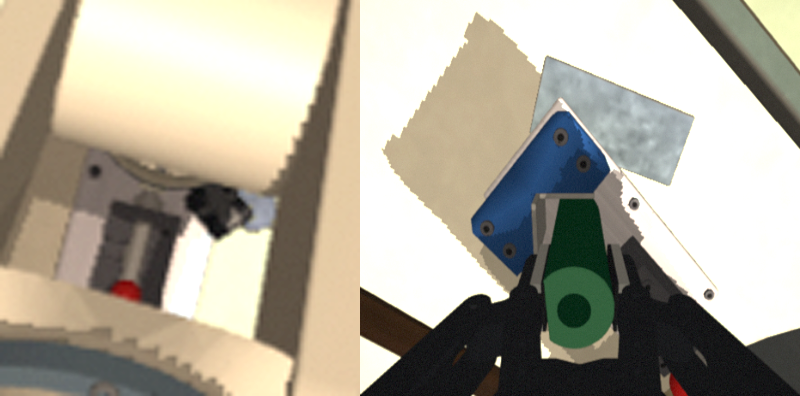

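Yaw gives the flat normal at 31.9°, matching the left face; the wrist view shows the left pad parallel to that face. Advancing toward the seat in small steps.

Call:
{"method": "arm_command", "body": {
  "deltas": [
    {"hand": 28,"tx": 2,"ty": 0,"tz": 0,"wx": 0,"wy": 0,"wz": 0},
    {"hand": 28,"tx": 2,"ty": -2,"tz": 0,"wx": 0,"wy": 0,"wz": 0},
    {"hand": 28,"tx": 0,"ty": -2,"tz": 0,"wx": 0,"wy": 0,"wz": 0},
    {"hand": 28,"tx": 0,"ty": -1.5,"tz": 0,"wx": 0,"wy": 0,"wz": 0},
    {"hand": 28,"tx": 0,"ty": -1,"tz": 0,"wx": 0,"wy": 0,"wz": 0},
    {"hand": 28,"tx": 0,"ty": 0,"tz": 0,"wx": 0,"wy": 0,"wz": 0}
  ]
}}

```text
clock: 8.98
eef_pos: [565.6, -145.3, 73.5]
tcp_rot: [3.141, 0.0, -1.012]
contact_force: [-1.1, -1.5, 7.2]
opening: 0.378
grasp_force: 23.7
```

Call:
{"method": "arm_command", "body": {
  "deltas": [
    {"hand": 28,"tx": 0,"ty": -0.7,"tz": 0,"wx": 0,"wy": 0,"wz": 0},
    {"hand": 28,"tx": 0,"ty": 0,"tz": 0,"wx": 0,"wy": 0,"wz": 0}
  ]
}}

```text
clock: 9.22
eef_pos: [566.2, -145.0, 73.5]
tcp_rot: [3.141, 0.0, -1.012]
contact_force: [-2.3, -0.1, 7.3]
opening: 0.377
grasp_force: 23.7
```

Call:
{"method": "arm_command", "body": {
  "deltas": [
    {"hand": 28,"tx": 0,"ty": -0.7,"tz": 0,"wx": 0,"wy": 0,"wz": 0},
    {"hand": 28,"tx": 0,"ty": 0,"tz": 0,"wx": 0,"wy": 0,"wz": 0}
  ]
}}

```text
clock: 9.48
eef_pos: [566.7, -144.6, 73.5]
tcp_rot: [3.141, 0.0, -1.012]
contact_force: [-1.4, -0.6, 6.0]
opening: 0.378
grasp_force: 23.7
```

No clear contact yet; continue in steps.

Call:
{"method": "arm_command", "body": {
  "deltas": [
    {"hand": 28,"tx": 0,"ty": -0.7,"tz": 0,"wx": 0,"wy": 0,"wz": 0},
    {"hand": 28,"tx": 0,"ty": 0,"tz": 0,"wx": 0,"wy": 0,"wz": 0}
  ]
}}

```text
clock: 9.72
eef_pos: [567.3, -144.2, 73.5]
tcp_rot: [3.141, 0.0, -1.012]
contact_force: [-1.9, 0.3, 7.0]
opening: 0.376
grasp_force: 23.7
```

Call:
{"method": "arm_command", "body": {
  "deltas": [
    {"hand": 28,"tx": 0,"ty": -0.7,"tz": 0,"wx": 0,"wy": 0,"wz": 0},
    {"hand": 28,"tx": 0,"ty": 0,"tz": 0,"wx": 0,"wy": 0,"wz": 0}
  ]
}}

```text
clock: 9.98
eef_pos: [567.9, -143.9, 73.5]
tcp_rot: [3.141, 0.0, -1.012]
contact_force: [-2.1, -1.7, 6.9]
opening: 0.377
grasp_force: 23.7
```

Call:
{"method": "arm_command", "body": {
  "deltas": [
    {"hand": 28,"tx": 0,"ty": -0.7,"tz": 0,"wx": 0,"wy": 0,"wz": 0},
    {"hand": 28,"tx": 0,"ty": 0,"tz": 0,"wx": 0,"wy": 0,"wz": 0}
  ]
}}

```text
clock: 10.22
eef_pos: [568.5, -143.5, 73.5]
tcp_rot: [3.141, 0.0, -1.012]
contact_force: [-2.3, -1.4, 6.2]
opening: 0.377
grasp_force: 23.7
```

Call:
{"method": "arm_command", "body": {
  "deltas": [
    {"hand": 28,"tx": 0,"ty": -0.7,"tz": 0,"wx": 0,"wy": 0,"wz": 0},
    {"hand": 28,"tx": 0,"ty": 0,"tz": 0,"wx": 0,"wy": 0,"wz": 0}
  ]
}}

```text
clock: 10.48
eef_pos: [569.1, -143.1, 73.5]
tcp_rot: [3.141, 0.0, -1.012]
contact_force: [-1.6, -1.9, 7.6]
opening: 0.377
grasp_force: 23.7
```

Call:
{"method": "arm_command", "body": {
  "deltas": [
    {"hand": 28,"tx": 0,"ty": -0.7,"tz": 0,"wx": 0,"wy": 0,"wz": 0},
    {"hand": 28,"tx": 0,"ty": 0,"tz": 0,"wx": 0,"wy": 0,"wz": 0}
  ]
}}

```text
clock: 10.72
eef_pos: [569.7, -142.8, 73.5]
tcp_rot: [3.141, 0.0, -1.012]
contact_force: [-3.0, -0.4, 7.3]
opening: 0.378
grasp_force: 23.7
```

Run:
```python
from h import *
import pickle
w=imaging.grab_frame("wrist");pickle.dump(w,open("w4.pkl","wb"));s=r.sense();print(s["contact_force"],s["eef_pos"])
V=np.array([590.8,-152.6]);u=np.array([.9742,-.2258]);n=np.array([.2258,.9742])
for a,b in((0,0),(-36/2**.5,36/2**.5),(-36/2**.5,-36/2**.5)): print(proj(w,[*(V+a*u+b*n),58]))
p=proj(w,(569,-144,60));x,y=int(p[0]),int(p[1]);print(x,y)
x0=max(0,x-70);y0=max(0,y-55)
save("w4",np.clip(cv2.resize(w["image"][y0:y0+130,x0:x0+160],(800,600),interpolation=cv2.INTER_CUBIC)*1.6,0,255).astype(np.uint8));print(x0,y0)
```

```text
[-1.2633387  -1.61920416  6.52407224] [ 569.68869793 -142.75913178   73.50655473]
[233.54342264 205.01283348]
[234.8693069  262.81015562]
[299.34687825 205.01122978]
258 237
188 182
```

View pics/w4.png

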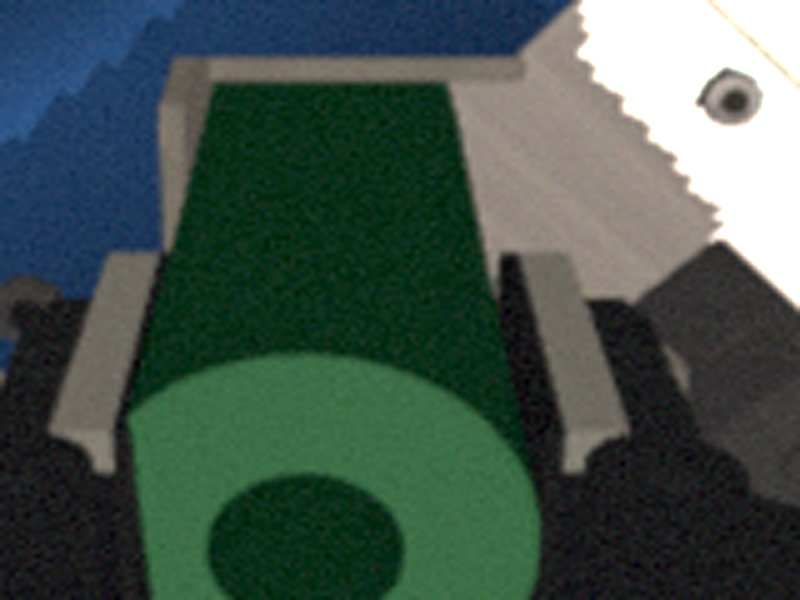

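The V's inner corner at z=58 shows at crop (183,80); the flat (left tube edge) still seems a few mm short of the left face, and the tube is close to the right face (top strip). I check with rays.

Run:
```python
from h import *
import pickle
w=pickle.load(open("w4.pkl","rb"))
Q=lambda x,y,z:plane(w,188+(x+.5)/5-.5,182+(y+.5)/4.615-.5,z)[:2]
u=np.array([.9742,-.2258]);n=np.array([.2258,.9742]);f=(u+n)/2**.5;t=(u-n)/2**.5
V=Q(183,80,58);a=Q(306,548,112);print("V",V,"axis",a,"to left face",(V-a)@f,"to right",(V-a)@t)
print("V outer",Q(173,58,58), "right end",Q(522,80,58),np.hypot(*(Q(522,80,58)-V)))
A=pickle.load(open("w1.pkl","rb"));B=pickle.load(open("w2.pkl","rb"))
p=plane(A,170+612/4.5,85+185/4.5,58);q=plane(B,462*.64,270*.64,58);print(p,q)
```

```text
V [ 596.90801353 -152.94241563] axis [ 572.13735903 -140.129389  ] to left face 14.237960091645945 to right 23.98081214846063
V outer [ 599.20099175 -154.73541645] right end [ 565.64020344 -172.44306498] 36.85039040599363
[ 597.07729262 -150.19492559   58.        ] [ 599.03180271 -148.83661432   58.        ]
```

Call:
{"method": "arm_command", "body": {
  "deltas": [
    {"hand": 28,"tx": 1,"ty": 0,"tz": 0,"wx": 0,"wy": 0,"wz": 0},
    {"hand": 28,"tx": 1,"ty": 0,"tz": 0,"wx": 0,"wy": 0,"wz": 0},
    {"hand": 28,"tx": 1,"ty": 0,"tz": 0,"wx": 0,"wy": 0,"wz": 0},
    {"hand": 28,"tx": 0,"ty": 0,"tz": 0,"wx": 0,"wy": 0,"wz": 0}
  ]
}}

```text
clock: 11.28
eef_pos: [571.4, -144.9, 73.5]
tcp_rot: [3.141, 0.001, -1.013]
contact_force: [-1.1, 2.4, 6.3]
opening: 0.374
grasp_force: 23.7
```

Call:
{"method": "arm_command", "body": {
  "deltas": [
    {"hand": 28,"tx": 0,"ty": -0.7,"tz": 0,"wx": 0,"wy": 0,"wz": 0},
    {"hand": 28,"tx": 0,"ty": 0,"tz": 0,"wx": 0,"wy": 0,"wz": 0}
  ]
}}

```text
clock: 11.52
eef_pos: [571.6, -144.7, 73.5]
tcp_rot: [3.141, 0.001, -1.012]
contact_force: [-3.7, 0.2, 8.1]
opening: 0.378
grasp_force: 23.9
```

Call:
{"method": "arm_command", "body": {
  "deltas": [
    {"hand": 28,"tx": 0.7,"ty": -0.7,"tz": 0,"wx": 0,"wy": 0,"wz": 0},
    {"hand": 28,"tx": 0,"ty": 0,"tz": 0,"wx": 0,"wy": 0,"wz": 0}
  ]
}}

```text
clock: 11.78
eef_pos: [571.8, -144.8, 73.5]
tcp_rot: [3.139, 0.002, -1.012]
contact_force: [-4.4, 0.3, 10.0]
opening: 0.38
grasp_force: 24.3
```

Call:
{"method": "arm_command", "body": {
  "deltas": [
    {"hand": 28,"tx": 0.5,"ty": -1,"tz": 0,"wx": 0,"wy": 0,"wz": 0},
    {"hand": 28,"tx": 0,"ty": 0,"tz": 0,"wx": 0,"wy": 0,"wz": 0},
    {"hand": 28,"tx": 0,"ty": 0,"tz": 0,"wx": 0,"wy": 0,"wz": 0}
  ]
}}

```text
clock: 12.15
eef_pos: [572.0, -144.8, 73.5]
tcp_rot: [3.138, 0.003, -1.012]
contact_force: [-9.1, -0.8, 14.0]
opening: 0.375
grasp_force: 24.7
```

Run:
```python
from h import *
import pickle
w=imaging.grab_frame("wrist");pickle.dump(w,open("w5.pkl","wb"));s=r.sense();print(s["contact_force"],s["wrist_torque"],s["eef_pos"],s["tcp_rot"])
save("w5",np.clip(cv2.resize(w["image"][182:342,168:358],(712,600),interpolation=cv2.INTER_CUBIC)*1.6,0,255).astype(np.uint8))
```

```text
[-8.10934966 -0.38986615 14.53397135] [-0.11442955  1.71189628 -0.00762059] [ 572.03068831 -144.83195351   73.48058985] [ 3.13795425e+00  2.67502409e-03 -1.01218948e+00]
```

View pics/w5.png

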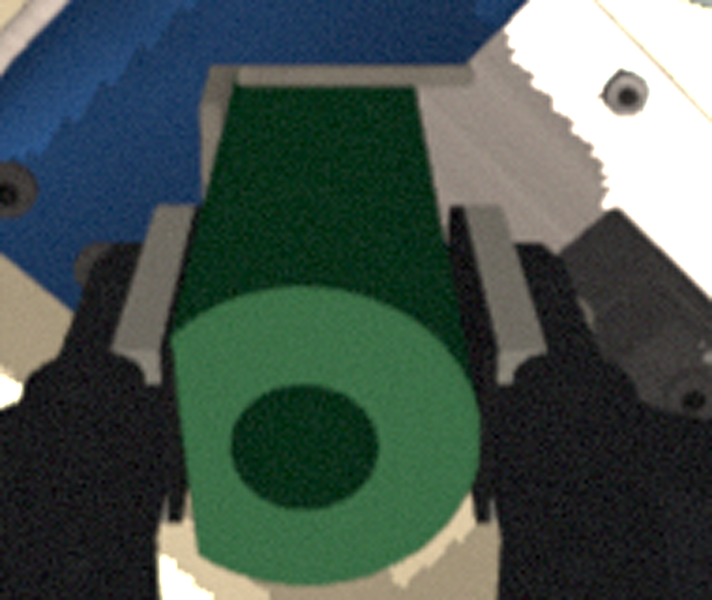

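Both faces are now in contact (tube top edge meets the right face, flat flush to the left strip), with about 8 N of push. Release and rise.

Call:
{"method": "arm_command", "body": {
  "deltas": [
    {"hand": 40,"tx": 0,"ty": 0,"tz": 0,"wx": 0,"wy": 0,"wz": 0},
    {"hand": 55,"tx": 0,"ty": 0,"tz": 0,"wx": 0,"wy": 0,"wz": 0},
    {"hand": 70,"tx": 0,"ty": 0,"tz": 0,"wx": 0,"wy": 0,"wz": 0},
    {"hand": 70,"tx": 0,"ty": 0,"tz": 0,"wx": 0,"wy": 0,"wz": 0},
    {"hand": 70,"tx": 0,"ty": 0,"tz": -20,"wx": 0,"wy": 0,"wz": 0},
    {"hand": 70,"tx": 0,"ty": 0,"tz": -40,"wx": 0,"wy": 0,"wz": 0},
    {"hand": 70,"tx": 0,"ty": 0,"tz": -40,"wx": 0,"wy": 0,"wz": 0},
    {"hand": 70,"tx": 0,"ty": 0,"tz": 0,"wx": 0,"wy": 0,"wz": 0}
  ]
}}

```text
clock: 13.2
eef_pos: [576.7, -145.4, 176.6]
tcp_rot: [-3.137, -0.004, -1.013]
contact_force: [-0.2, 1.4, -0.3]
opening: 0.818
grasp_force: 0.0
```

Run:
```python
from h import *
import pickle
w=imaging.grab_frame("wrist");pickle.dump(w,open("w6.pkl","wb"));s=r.sense();print(s["contact_force"],s["eef_pos"],s["tcp_rot"])
x,y=proj(w,(575,-143,80)).astype(int);x0,y0=max(0,min(x-90,332)),max(0,min(y-70,249));print(x0,y0)
save("w6",np.clip(cv2.resize(w["image"][y0:y0+135,x0:x0+180],(800,600),interpolation=cv2.INTER_CUBIC)*1.6,0,255).astype(np.uint8))
```

```text
[ 0.41632223  0.22648742 -1.09538499] [ 575.44224257 -145.10117091  174.63436884] [-3.13956502e+00 -2.11873649e-03 -1.01311259e+00]
166 126
```

View pics/w6.png

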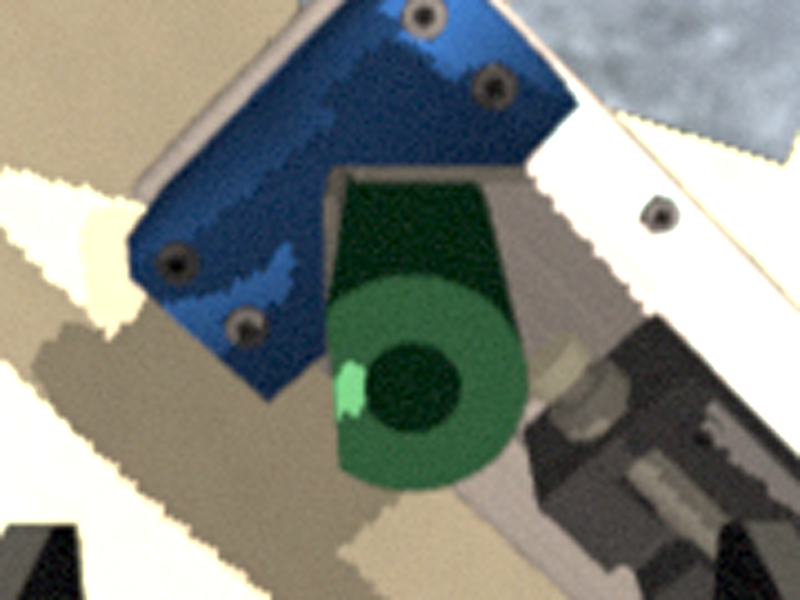

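The flat's edge (330,310)–(340,465) lies along the left face (325,205)–(325,360) and the tube touches the right face at the top. My picture quota is used, so from here I check by numbers. Going above the ball and turning.

Call:
{"method": "arm_command", "body": {
  "deltas": [
    {"hand": 50,"tx": -38,"ty": 40,"tz": -15,"wx": 0,"wy": 0,"wz": 0},
    {"hand": 50,"tx": -38,"ty": 40,"tz": -15,"wx": 0,"wy": 0,"wz": 0},
    {"hand": 50,"tx": 0,"ty": 0,"tz": 0,"wx": 0,"wy": 0,"wz": -0.168},
    {"hand": 50,"tx": 0,"ty": 0,"tz": 0,"wx": 0,"wy": 0,"wz": -0.168},
    {"hand": 50,"tx": 0,"ty": 0,"tz": 0,"wx": 0,"wy": 0,"wz": -0.168},
    {"hand": 50,"tx": 0,"ty": 0,"tz": 0,"wx": 0,"wy": 0,"wz": -0.168},
    {"hand": 50,"tx": 0,"ty": 0,"tz": 0,"wx": 0,"wy": 0,"wz": -0.168},
    {"hand": 50,"tx": 0,"ty": 0,"tz": 0,"wx": 0,"wy": 0,"wz": -0.168}
  ]
}}

```text
clock: 14.25
eef_pos: [465.6, -122.5, 201.9]
tcp_rot: [-3.141, 0.002, 0.0]
contact_force: [-0.0, -0.1, -0.1]
opening: 0.585
grasp_force: 0.0
```

Call:
{"method": "arm_command", "body": {
  "deltas": [
    {"hand": 50,"tx": 0,"ty": 0,"tz": 0,"wx": 0,"wy": 0,"wz": -0.168},
    {"hand": 50,"tx": 0,"ty": 0,"tz": 0,"wx": 0,"wy": 0,"wz": -0.168},
    {"hand": 50,"tx": 0,"ty": 0,"tz": 0,"wx": 0,"wy": 0,"wz": -0.168},
    {"hand": 50,"tx": 0,"ty": 0,"tz": 0,"wx": 0,"wy": 0,"wz": -0.168},
    {"hand": 50,"tx": 0,"ty": 0,"tz": 0,"wx": 0,"wy": 0,"wz": -0.168},
    {"hand": 50,"tx": 0,"ty": 0,"tz": 0,"wx": 0,"wy": 0,"wz": -0.168},
    {"hand": 50,"tx": 0,"ty": 0,"tz": 0,"wx": 0,"wy": 0,"wz": -0.168},
    {"hand": 50,"tx": 0,"ty": 0,"tz": 0,"wx": 0,"wy": 0,"wz": -0.168}
  ]
}}

```text
clock: 15.25
eef_pos: [465.6, -122.5, 201.9]
tcp_rot: [-3.139, -0.0, 1.344]
contact_force: [0.1, -0.3, -0.1]
opening: 0.586
grasp_force: 0.0
```

```bash
cat >> h.py <<'E'
def red(f,near=None):
    h=cv2.cvtColor(f["image"],cv2.COLOR_RGB2HSV)
    m=cv2.inRange(h,(0,150,40),(6,255,255))|cv2.inRange(h,(175,150,40),(180,255,255))
    k,l,st,ce=cv2.connectedComponentsWithStats(m)
    c=[(np.hypot(*(ce[i]-near)),i) for i in range(1,k) if st[i,4]>15]
    i=min(c)[1];return ce[i],st[i]
E
python3 - <<'E'
from h import *
s=r.sense();print(s["eef_pos"],s["tcp_rot"],s["opening"])
o=[]
for n in("wrist","side","top"):
    f=imaging.grab_frame(n);c,st=red(f,proj(f,(466.7,-123.5,86)));print(n,c,st,plane(f,*c,86));o.append(ray(f,*c))
print(cross(o[0],o[1]))
E
```

```text
[ 465.63782598 -122.51122783  201.89852797] [-3.13924855e+00 -7.81769483e-05  1.34438123e+00] 0.5857059074937364
wrist [256.31661442 186.34169279] [247 177  20  20 319] [ 466.49952111 -122.33398171   86.        ]
side [271.03508772 229.61403509] [267 226   9   8  57] [ 464.89594529 -123.01381495   86.        ]
top [285.15463918 114.04123711] [282 103   8  23  97] [ 766.75790332 -205.64041127   86.        ]
(array([ 466.28486644, -123.60204829,   82.53883346]), np.float64(0.43341650488242944))
```

Call:
{"method": "arm_command", "body": {
  "deltas": [
    {"hand": 50,"tx": 0,"ty": 0.8,"tz": 40,"wx": 0,"wy": 0,"wz": 0},
    {"hand": 50,"tx": 0,"ty": 0,"tz": 40,"wx": 0,"wy": 0,"wz": 0},
    {"hand": 50,"tx": 0,"ty": 0,"tz": 30,"wx": 0,"wy": 0,"wz": 0},
    {"hand": 50,"tx": 0,"ty": 0,"tz": 19,"wx": 0,"wy": 0,"wz": 0},
    {"hand": 30,"tx": 0,"ty": 0,"tz": 0,"wx": 0,"wy": 0,"wz": 0},
    {"hand": 20,"tx": 0,"ty": 0,"tz": 0,"wx": 0,"wy": 0,"wz": 0},
    {"hand": 15,"tx": 0,"ty": 0,"tz": 0,"wx": 0,"wy": 0,"wz": 0},
    {"hand": 15,"tx": 0,"ty": 0,"tz": 0,"wx": 0,"wy": 0,"wz": 0}
  ],
  "squeeze": 20
}}

```text
clock: 16.4
eef_pos: [467.6, -123.0, 74.9]
tcp_rot: [3.141, 0.0, 1.338]
contact_force: [0.4, -0.1, -0.2]
opening: 0.189
grasp_force: 19.8
```

Call:
{"method": "arm_command", "body": {
  "deltas": [
    {"hand": 14,"tx": 0,"ty": 0,"tz": 0,"wx": 0,"wy": 0,"wz": 0},
    {"hand": 14,"tx": 0,"ty": 0,"tz": 0,"wx": 0,"wy": 0,"wz": 0}
  ]
}}

```text
clock: 16.65
eef_pos: [467.6, -123.0, 74.8]
tcp_rot: [3.141, 0.0, 1.339]
contact_force: [-1.2, 1.3, 4.9]
opening: 0.188
grasp_force: 20.0
```

Call:
{"method": "arm_command", "body": {
  "deltas": [
    {"hand": 14,"tx": 0,"ty": 5,"tz": 0,"wx": 0,"wy": 0,"wz": 0},
    {"hand": 14,"tx": 0,"ty": 5,"tz": 0,"wx": 0,"wy": 0,"wz": 0},
    {"hand": 14,"tx": 0,"ty": 5,"tz": 0,"wx": 0,"wy": 0,"wz": 0},
    {"hand": 14,"tx": 0,"ty": 5,"tz": 0,"wx": 0,"wy": 0,"wz": 0},
    {"hand": 14,"tx": 0,"ty": 2,"tz": 0,"wx": 0,"wy": 0,"wz": 0},
    {"hand": 14,"tx": 0,"ty": 2,"tz": 0,"wx": 0,"wy": 0,"wz": 0},
    {"hand": 14,"tx": 0,"ty": 1,"tz": 0,"wx": 0,"wy": 0,"wz": 0},
    {"hand": 14,"tx": 0,"ty": 0,"tz": 0,"wx": 0,"wy": 0,"wz": 0}
  ]
}}

```text
clock: 17.65
eef_pos: [490.0, -128.2, 74.6]
tcp_rot: [-3.138, -0.0, 1.339]
contact_force: [-8.3, 2.8, 13.3]
opening: 0.185
grasp_force: 20.6
```

Run:
```python
from h import *
s=r.sense();print(s["eef_pos"],s["contact_force"],s["wrist_torque"])
d=s["eef_pos"]-np.array([467.6,-123,74.8]);print("adv",d@[.9742,-.2258,0],d@[.2258,.9742,0])
for n in("wrist","side"):
    f=imaging.grab_frame(n);c,st=red(f,proj(f,(491.5,-128.5,86)));print(n,c,st,plane(f,*c,86))
```

```text
[ 490.01498925 -128.23998824   74.55829677] [-8.32446102  2.81293618 13.33189816] [0.35221221 1.24386425 0.00236264]
adv 23.01987186958644 -0.04349196682240907
wrist [254.39180172 263.7178265 ] [ 238  246   35   37 1049] [ 490.00313852 -127.66852161   86.        ]
side [200.84 121.24] [198 119   6   7  25] [815.33086992 -82.87742635  86.        ]
```

Call:
{"method": "arm_command", "body": {
  "deltas": [
    {"hand": 14,"tx": 0,"ty": 1,"tz": 0,"wx": 0,"wy": 0,"wz": 0},
    {"hand": 14,"tx": 0,"ty": 1,"tz": 0,"wx": 0,"wy": 0,"wz": 0},
    {"hand": 14,"tx": 0,"ty": 1,"tz": 0,"wx": 0,"wy": 0,"wz": 0},
    {"hand": 14,"tx": 0,"ty": 0,"tz": 0,"wx": 0,"wy": 0,"wz": 0}
  ]
}}

```text
clock: 18.25
eef_pos: [490.9, -128.4, 74.4]
tcp_rot: [-3.134, -0.0, 1.339]
contact_force: [-14.6, 4.1, 19.3]
opening: 0.19
grasp_force: 21.4
```

Run:
```python
from h import *
s=r.sense();print(s["eef_pos"],s["contact_force"],s["wrist_torque"])
d=s["eef_pos"]-np.array([467.6,-123,74.8]);print("adv",d@[.9742,-.2258,0],d@[.2258,.9742,0])
f=imaging.grab_frame("wrist");c,st=red(f,proj(f,(491.5,-128.5,86)));print(c,st,plane(f,*c,86))
```

```text
[ 490.92881896 -128.43619328   74.37555248] [-14.61944863   4.07446281  19.25788267] [0.62804739 2.34449023 0.01149167]
adv 23.954427872857583 -0.028292175746187358
[253.67216295 263.90494665] [ 238  246   34   37 1031] [ 490.62565764 -127.81176511   86.        ]
```

Call:
{"method": "arm_command", "body": {
  "deltas": [
    {"hand": 14,"tx": 2,"ty": 0.5,"tz": -0.5,"wx": 0,"wy": 0,"wz": 0},
    {"hand": 14,"tx": 2,"ty": 0.5,"tz": 0,"wx": 0,"wy": 0,"wz": 0},
    {"hand": 14,"tx": 0,"ty": 0,"tz": 0,"wx": 0,"wy": 0,"wz": 0}
  ]
}}

```text
clock: 18.68
eef_pos: [491.9, -124.5, 74.3]
tcp_rot: [-3.132, -0.0, 1.339]
contact_force: [-14.4, 5.3, 14.1]
opening: 0.189
grasp_force: 21.2
```

Run:
```python
from h import *
s=r.sense();print(s["eef_pos"],s["contact_force"],s["wrist_torque"])
d=s["eef_pos"]-np.array([467.6,-123,74.8]);print("adv",d@[.9742,-.2258,0],d@[.2258,.9742,0])
f=imaging.grab_frame("wrist");c,st=red(f,proj(f,(491.5,-126.5,86)));print(c,st,plane(f,*c,86))
```

```text
[ 491.90340296 -124.46109594   74.31502563] [-14.42840742   5.2735473   14.13558575] [ 0.65508991  2.44835392 -0.04318096]
adv 24.00629063097368 4.064308723949254
[253.67023346 263.74319066] [ 238  246   34   37 1028] [ 491.65223525 -123.71188693   86.        ]
```

The handle moves sideways freely, so the bolt is at the notch. Follow the arc down.

Call:
{"method": "arm_command", "body": {
  "deltas": [
    {"hand": 14,"tx": 5.4,"ty": 0,"tz": 0.8,"wx": 0,"wy": 0,"wz": 0},
    {"hand": 14,"tx": 7,"ty": 0,"tz": 1.9,"wx": 0,"wy": 0,"wz": 0},
    {"hand": 14,"tx": 6.5,"ty": 0,"tz": 3,"wx": 0,"wy": 0,"wz": 0},
    {"hand": 14,"tx": 6,"ty": 0,"tz": 3.9,"wx": 0,"wy": 0,"wz": 0}
  ]
}}

```text
clock: 19.23
eef_pos: [497.3, -100.2, 63.8]
tcp_rot: [-3.132, 0.0, 1.339]
contact_force: [-12.7, 2.8, 2.8]
opening: 0.189
grasp_force: 21.3
```

Call:
{"method": "arm_command", "body": {
  "deltas": [
    {"hand": 14,"tx": 5.4,"ty": 0,"tz": 4.7,"wx": 0,"wy": 0,"wz": 0},
    {"hand": 14,"tx": 4.6,"ty": 0,"tz": 5.6,"wx": 0,"wy": 0,"wz": 0},
    {"hand": 14,"tx": 0,"ty": 0,"tz": 0,"wx": 0,"wy": 0,"wz": 0}
  ]
}}

```text
clock: 19.6
eef_pos: [499.6, -90.3, 53.2]
tcp_rot: [-3.132, 0.0, 1.339]
contact_force: [-12.3, 4.0, 2.2]
opening: 0.183
grasp_force: 21.7
```

Run:
```python
from h import *
s=r.sense();print(s["eef_pos"],s["contact_force"],s["wrist_torque"])
d=s["eef_pos"]-np.array([467.6,-123,74.8]);print("adv",d@[.9742,-.2258,0],d@[.2258,.9742,0])
f=imaging.grab_frame("wrist");c,st=red(f,proj(f,(500,-90,66)));print(c,st,plane(f,*c,66))
```

```text
[499.57437734 -90.28927519  53.21965194] [-12.2612078    4.04595992   2.23455907] [0.63069999 1.77884634 0.00333048]
adv 23.76335674682969 39.08660251272572
[253.98590308 276.00176211] [ 237  257   36   39 1135] [498.05383577 -95.52013654  66.        ]
```

Call:
{"method": "arm_command", "body": {
  "deltas": [
    {"hand": 14,"tx": 3.8,"ty": 0,"tz": 5.5,"wx": 0,"wy": 0,"wz": 0},
    {"hand": 14,"tx": 2.7,"ty": 0,"tz": 6,"wx": 0,"wy": 0,"wz": 0},
    {"hand": 14,"tx": 0,"ty": 0,"tz": 2,"wx": 0,"wy": 0,"wz": 0},
    {"hand": 14,"tx": 0,"ty": 0,"tz": 0,"wx": 0,"wy": 0,"wz": 0}
  ]
}}

```text
clock: 20.15
eef_pos: [501.0, -83.8, 39.9]
tcp_rot: [-3.132, -0.0, 1.338]
contact_force: [-11.1, 7.6, 2.8]
opening: 0.187
grasp_force: 22.3
```

```bash
cat >> h.py <<'E'
def theta(f,b=24.7):
    u=np.array([.9742,-.2258]);n=np.array([.2258,.9742]);o=np.array([466.5,-122.5])+b*u
    P=lambda a:np.array([*(o+48*np.sin(a)*n),38+48*np.cos(a)])
    c,st=red(f,proj(f,P(1.1)))
    A=np.linspace(0,1.5,151);e=[np.hypot(*(proj(f,P(a))-c)) for a in A];i=int(np.argmin(e));return A[i],e[i],c,st[2:]
E
python3 - <<'E'
from h import *
s=r.sense();print(s["eef_pos"],s["contact_force"],s["wrist_torque"])
for n in("wrist","side","top"):
    print(n,theta(imaging.grab_frame(n)))
E
```

```text
[501.01655912 -83.83889261  39.89750827] [-11.0581995    7.57584194   2.77088612] [ 1.10135398  1.78496723 -0.04202512]
wrist (np.float64(1.1300000000000001), np.float64(0.35428636637345146), array([253.95941278, 277.17357513]), array([  36,   39, 1158], dtype=int32))Traceback (most recent call last):
  File "<stdin>", line 4, in <module>
  File "h.py", line 25, in theta
    c,st=red(f,proj(f,P(1.1)))
         ~~~^^^^^^^^^^^^^^^^^^
  File "h.py", line 21, in red
    i=min(c)[1];return ce[i],st[i]
      ~~~^^^
ValueError: min() iterable argument is empty
```

Call:
{"method": "arm_command", "body": {
  "deltas": [
    {"hand": 14,"tx": 0.5,"ty": 0,"tz": 3,"wx": 0,"wy": 0,"wz": 0},
    {"hand": 14,"tx": 0.5,"ty": 0,"tz": 3,"wx": 0,"wy": 0,"wz": 0},
    {"hand": 14,"tx": 0,"ty": 0,"tz": 2,"wx": 0,"wy": 0,"wz": 0},
    {"hand": 14,"tx": 0,"ty": 0,"tz": 0,"wx": 0,"wy": 0,"wz": 0}
  ]
}}

```text
clock: 20.75
eef_pos: [501.3, -83.1, 32.4]
tcp_rot: [-3.132, 0.0, 1.339]
contact_force: [-12.2, 6.5, 8.2]
opening: 0.19
grasp_force: 23.1
```

Run:
```python
from h import *
s=r.sense();print(s["eef_pos"],s["contact_force"],theta(imaging.grab_frame("wrist")))
```

```text
[501.29856573 -83.13129145  32.35185226] [-12.17532242   6.48800362   8.23407935] (np.float64(1.25), np.float64(0.12721752523906607), array([253.72635983, 276.91631799]), array([  37,   41, 1195], dtype=int32))
```

Handle at 1.25 rad. Ease off, open, and rise.

Call:
{"method": "arm_command", "body": {
  "deltas": [
    {"hand": 14,"tx": 0,"ty": -1.5,"tz": 0,"wx": 0,"wy": 0,"wz": 0},
    {"hand": 25,"tx": 0,"ty": 0,"tz": 0,"wx": 0,"wy": 0,"wz": 0},
    {"hand": 40,"tx": 0,"ty": 0,"tz": 0,"wx": 0,"wy": 0,"wz": 0},
    {"hand": 45,"tx": 0,"ty": 0,"tz": 0,"wx": 0,"wy": 0,"wz": 0},
    {"hand": 45,"tx": 0,"ty": 0,"tz": -15,"wx": 0,"wy": 0,"wz": 0},
    {"hand": 45,"tx": 0,"ty": 0,"tz": -40,"wx": 0,"wy": 0,"wz": 0},
    {"hand": 45,"tx": 0,"ty": 0,"tz": -50,"wx": 0,"wy": 0,"wz": 0},
    {"hand": 45,"tx": 0,"ty": 0,"tz": -50,"wx": 0,"wy": 0,"wz": 0}
  ]
}}

```text
clock: 21.8
eef_pos: [504.7, -84.1, 191.0]
tcp_rot: [3.14, -0.0, 1.339]
contact_force: [0.9, 0.5, 0.8]
opening: 0.523
grasp_force: 0.0
```

Call:
{"method": "arm_command", "body": {
  "deltas": [
    {"hand": 45,"tx": 0,"ty": 0,"tz": -40,"wx": 0,"wy": 0,"wz": 0},
    {"hand": 45,"tx": 0,"ty": 0,"tz": 0,"wx": 0,"wy": 0,"wz": 0},
    {"hand": 45,"tx": 0,"ty": 0,"tz": 0,"wx": 0,"wy": 0,"wz": 0}
  ]
}}

```text
clock: 22.18
eef_pos: [504.4, -84.0, 228.6]
tcp_rot: [3.141, -0.0, 1.339]
contact_force: [-0.1, -0.4, 0.1]
opening: 0.527
grasp_force: 0.0
```

Run:
```python
from h import *
s=r.sense();print(s["eef_pos"],s["contact_force"])
w=imaging.grab_frame("wrist");print([(b,theta(w,b)[:2]) for b in(21.5,23,24.5,26)],theta(w)[2:])
# tube top
h=cv2.cvtColor(w["image"],cv2.COLOR_RGB2HSV)
c=proj(w,(575.5,-143.5,112));x,y=c.astype(int);print(c)
# bore: darkest blob near
R=cv2.GaussianBlur(h[...,2],(3,3),0);Y,X=np.mgrid[:384,:512];near=np.hypot(X-x,Y-y)<45
g=cv2.inRange(h,(55,60,0),(95,255,255))&(near*255).astype(np.uint8)
for th in(50,60,75,90):
    m=g&((R>th)*255).astype(np.uint8);k,l,st,ce=cv2.connectedComponentsWithStats(m)
    i=1+np.argmax(st[1:,4]);cn,hi=cv2.findContours((l==i).astype(np.uint8),cv2.RETR_CCOMP,cv2.CHAIN_APPROX_NONE)
    holes=[q for j,q in enumerate(cn) if hi[0,j,3]>=0]
    o=max(cn,key=cv2.contourArea)[:,0];P=np.array([plane(w,*p,112)[:2] for p in o])
    B=None
    if holes:
        q=max(holes,key=cv2.contourArea)[:,0];B=np.mean([plane(w,*p,112)[:2] for p in q],0)
        d=P-B;a=np.degrees(np.arctan2(d[:,1],d[:,0]));rr=np.hypot(*d.T)
        print(th,st[i],B,[(t,round(float(np.median(rr[np.abs((a-t+180)%360-180)<8])),1)) for t in range(-180,180,20)])
    else: print(th,st[i],"no hole",P.mean(0))
```

```text
[504.38374972 -84.04850079 228.55541524] [-0.12201058 -0.44225371  0.08750967]
[(21.5, (np.float64(1.25), np.float64(1.202816270731117))), (23, (np.float64(1.24), np.float64(0.24597908619161415))), (24.5, (np.float64(1.24), np.float64(1.6320170105450127))), (26, (np.float64(1.24), np.float64(3.045824163688097)))] (array([250.        , 170.61928934]), array([ 15,  17, 197], dtype=int32))
[345.17631536 229.54571818]
50 [323 210  43  38 983] [ 575.41073503 -142.96879401] [(-180, 19.5), (-160, 19.4), (-140, 19.2), (-120, 18.7), (-100, 18.5), (-80, 18.5), (-60, 18.7), (-40, 18.7), (-20, 18.5), (0, 15.2), (20, 13.3), (40, 13.7), (60, 14.6), (80, 18.9), (100, 18.9), (120, 19.0), (140, 18.9), (160, 19.4)]
60 [324 210  42  38 945] [ 575.458626   -142.91456016] [(-180, 19.4), (-160, 19.5), (-140, 19.3), (-120, 18.8), (-100, 18.6), (-80, 18.5), (-60, 18.7), (-40, 18.7), (-20, 18.5), (0, 15.2), (20, 13.2), (40, 13.5), (60, 14.5), (80, 18.0), (100, 18.5), (120, 18.4), (140, 18.4), (160, 19.4)]
75 [324 211  42  37 896] [ 575.47344923 -142.66463308] [(-180, 19.4), (-160, 19.6), (-140, 19.4), (-120, 19.0), (-100, 18.8), (-80, 18.8), (-60, 18.9), (-40, 18.9), (-20, 18.6), (0, 15.2), (20, 12.3), (40, 12.1), (60, 13.7), (80, 17.6), (100, 17.4), (120, 17.7), (140, 17.7), (160, 19.0)]
90 [325 212  41  36 819] [ 575.55424458 -142.22476076] [(-180, 18.6), (-160, 19.6), (-140, 19.7), (-120, 19.4), (-100, 19.3), (-80, 19.2), (-60, 19.3), (-40, 19.2), (-20, 18.5), (0, 13.3), (20, 11.3), (40, 11.2), (60, 12.7), (80, 16.2), (100, 16.3), (120, 16.5), (140, 16.6), (160, 18.4)]
```

The flat faces about 30° with the axis at the seat. The handle is at 1.24 rad, clear of the robot. Handing in.

```bash
python3 -c "
from rig import r
print(r.sign_off())"
```

```text
the job is handed in; nothing more can be done
None
```

I handed the job in at about 22 s of the 61 s allowed. The last camera check showed the tube's flat against the left face of the V, the bolt forward and its handle in the notch at about 1.24 rad, but the sign-off gave no verdict.

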